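# Refit a lamp guard on its bayonet hooks

### The arm

A 6-joint arm with a two-finger parallel gripper is mounted at the origin on a cart in front of the work surface, level with it; the furniture and walls round the work are solid. World frame = base frame: x ahead of the robot, y to its left, z up, the work surface at z = 0. Lengths are in m, angles in degrees, forces in N, time in s.
With the tool pointing down it reaches from about 0.35 to 0.875 m from the base axis. Payload 4.2 kg.
Tool frame: the origin (TCP) lies at the centre of the arm's flange, where the gripper is bolted on; the fingertips stand 182 mm ahead of it and the grasp point (between the pads) lies 164 mm ahead of it (r.nose_length is the distance from the TCP to the fingertips, in m); z points along the fingers, y is the line along which they close (so a half turn about z gives the same grasp; the last joint's range is limited). The gripper opens to 87 mm and grips with 3 to 60 N. Pads are 19 mm wide; open, the fingers measure 117 mm over their backs; the gripper's body (75 mm by 190 mm) begins 51 mm behind the grasp point.
Start: joints at [85.233, 22.042, 0.453, 0, -68.411, -14.817], TCP at [0.209, 0.589, 0.405] pointing down, gripper open.
Joint ranges: [-179.83, 179.83], [-69.29, 118.12], [-61.27, 80.66], [-181.25, 117.63], [-171.15, -9.14], [-177.46, 177.46]. Speed limits (degrees/s): [159.86, 159.86, 180, 180, 180, 180].

### API

Orientations are given as a 3x3 rotation matrix whose columns are the frame's x, y, z axes.
In Python, from station import r, vision gives the robot as it stands. The module is installed in compiled form; this text tells all that it offers.
- The arm moves only by the shell command python3 -m creep 'ROWS'. ROWS is JSON, a list of rows, each a list of 7 numbers: the opening, from -1 (shut) to 1 (fully open), then the shift along the tool's x, y, z in mm, then the turn, a rotation vector about the tool's x, y, z in degrees. A call has 1 to 8 rows; each row is the pose to reach, as a shift and turn from the pose commanded when the call began, along the tool's axes at that moment; what a row does not reach only later rows make up. A row lasts 1/12 s, in which the tool goes at most 41.7 mm and 7.16 degrees, less where a joint would pass 70% of its speed; a pose out of reach is approached as far as the arm can. A call with a gripper value outside its range is refused whole. The fingers move at their own pace and stop on an object; the grip force is fixed at half the most. Time passes only in rows, so rows that repeat a pose let the fingers close. It gives the time, the measured TCP pose, the force, the opening and the grip force at its end, in the units of the state.
- r.sense(): the state, without advancing time (a new reading comes with each control period).
- vision.capture(name): name is "side" or "top"; returns (picture, depth): 480x640x3 uint8, red, green, blue; 480x640 float32, m along the optical axis (not along the pixel's ray), 0 where there is no reading.
- vision.camera_model(name): a dict with "vertical_fov" (degrees; the focal length in pixels is half the picture's height over the tangent of half this angle, whatever the lens; pixels are square), "cx", "cy" (the principal point, pixels), "extrinsics" (4x4, takes a point from camera to world coordinates). Camera axes: x right, y down, z forward; pixel columns grow to the right and rows downward; lengths in m; the calibration is good to about 2 mm. A picture is of the moment at which its call begins. camera_model takes no time and is no camera call.
- r.finish_job(): hands the job in; it is judged then, once.
Trained networks look in the newest picture that a camera, given by its name, has taken for a name from the list of things; names that differ only in an ending like _2 or _b are one class to them, and where a whole thing is asked for, a point or a joint stands for the part that bears it (a point fixed in the world has none). Each returns a list of dicts, best first, with "conf" (0 to 1); they miss things now and then, are a little off and sometimes report something else, mostly with a low value. They report only what shows in the picture. A call takes as long as a camera call. They do not tell look-alikes from the thing itself.
- vision.find_in(camera, thing): "uv" ([column, row] in pixels, amid what is visible of it).
- vision.cut_out(camera, thing): "region" (480x640 bool, what is visible of it) and "uv" ([column, row] in pixels, amid what is visible of it).
The state is a dict: "time_s": time; "joints": joint angles; "joint_velocities": joint speeds; "effort": joint torques, N m; "tcp_pos": TCP position; "ee_rot": TCP orientation; "wrist_force": force on the tool from outside, world axes, zero at the start; "moment": the same for the moment, N m; "gripper_width": opening from 0.0 (shut) to 1.0 (fully open); "gripper_force": force on a finger pad.
Only numpy, scipy, OpenCV 4.12 (cv2) and the standard library are available. Lean on these libraries where they do the work, as an engineer would, in place of code of your own. Each camera call takes 0.05 s, during which the arm holds its last target. There are 200 camera calls.

### The job

Put the wire guard back on the round lamp: pick it up, lower it over the white dome so that its three lugs go down through the gaps between the lamp's bayonet hooks (find the gaps by feel, they are not quite where they should be), press it down gently against the spring seat and turn it clockwise (seen from above) until it stops. Then let it spring up so that all three lugs are locked in their notches, and let go. Do not force the lamp, and leave the tools lying on the bench where they are.

Things in the scene. Friction and masses are not known exactly. Their poses are not given: they have to be found in the camera images.
- lamp: Round grey lamp, screwed to the bench face up, fixed. Origin: on its axis at bench height, z up; a black plug sticks out of its side along its +x. Housing 160 mm across (190 over the screw ears), 36 mm high; white dome 91 mm across, up to z = 93 mm. Round the dome stand a steel ring with three bayonet hooks and, lower and outside it, a black spring seat. It must not be forced (45 N at most).
- hook_tops (a point): Point on the lamp's axis level with the hooks' flat tops (64 mm up); axes of the lamp. Hooks reach out to radius 58 mm. Three open gaps between them, 16 deg wide, centred NOMINALLY at 0, 120, 240 deg from +x. But the hook ring is clamped on up to 26 deg (0.45 rad) off, either way, fixed during the job and not in any reported pose: it must be felt or seen.
- roof_edge (a point): Point on the lamp's axis, 56 mm up, level with the underside of the hooks' roofs; axes of the lamp. Going clockwise (from above) from a gap's middle: 8 to 24 deg roof; 24 to 39 deg locking notch, its ceiling 4 mm higher; at 39 deg an end stop, then solid to the next gap. A lug in mid-notch is 31.5 deg (0.55 rad) clockwise of mid-gap.
- seat_top (a point): Point on the lamp's axis, 52 mm up, level with the free spring seat (radius 59 to 70 mm). It sinks at most 10 mm; it pushes up 2.5 N free, 5 N with the lugs locked, 7.5 N just under the roof, 8.5 N at its hard stop. Guard origin above lamp origin: 58 mm lugs on hook tops, 52 loose in the gaps, 44 or less to pass under the roof, 42 hard stop, 48 locked.
- guard: Wire lamp guard, loose, steel, standing upright on its rim, about 0.18 kg. Origin: centre of the rim's underside, z up. Rim 136 mm outside, 124 mm inside diameter, 16 mm high; six wires arch up to a hub 34 mm across (z = 69 to 78 mm) that carries the grip tab, top at z = 112 mm. On the lamp it has about 2 mm of sideways play.
- tab (a point): Middle of the guard's flat grip tab, on its axis 95 mm above its origin; axes of the guard. Tab 40 mm wide along x, 10 mm thick along y, 34 mm high (its foot, at the hub, 17 mm below this point): take it from above with the fingers closing along y.
- lug (a point): One of the guard's three lugs (58 mm out along its +x, 9 mm above its origin); the others at 120 and 240 deg. Each points inward from the rim to radius 52 mm, 10 mm wide (10.5 deg), 6 mm high (z = 6 to 12 mm); two rivet heads outside on the rim mark it.
- screwdriver: Screwdriver with red and black handle, 209 mm long, lying on the bench between lamp and guard; origin at the middle of its underside, its y axis along its length. To be left alone.
- pliers: Slip-joint pliers with red handles, 182 mm long, lying on the right of the bench; origin at the middle of the underside, its y axis along its length. To be left alone.
- wrench: Steel combination wrench, 188 mm long, lying on the left of the bench; origin at the middle of the underside, its y axis along its length. To be left alone.
Things that resemble listed ones, but are neither listed nor needed, are in the scene too. What is shaped like the guard but blue is not meant.

How it is judged:
By the outcome, as a careful person would: the job done as asked, in the order asked, and still so for the second after the job is handed in, with the robot touching nothing.
It also fails if it takes over 72 s, if anything falls off the work surface, if the arm or the gripper's body presses on something with over 40 N, if the wrist force passes 120 N, or if a joint passes its speed limit or range.

## Working session

There is one attempt and no reset: what is moved stays moved. The work goes in short steps, Python scripts to look and compute and a shell command to move; the robot and the scene stay as the last step left them, time stands still between calls to the robot, and variables do not carry over. Pictures are saved under pics/ and viewed, at most 10 in all, crops included, and the job is handed in when it is done.

```bash
mkdir -p pics
cat > h.py <<'E'
from station import r, vision
import numpy as np, cv2
def K(n):
    m=vision.camera_model(n); f=240/np.tan(np.radians(m["vertical_fov"])/2); return f,m["cx"],m["cy"],np.array(m["extrinsics"])
def cloud(n,d):
    f,cx,cy,T=K(n); v,u=np.mgrid[:480,:640]
    P=np.stack([(u-cx)/f*d,(v-cy)/f*d,d],-1)
    W=P@T[:3,:3].T+T[:3,3]; W[d==0]=np.nan; return W
def save(name,im): cv2.imwrite("pics/"+name+".png",cv2.cvtColor(im,cv2.COLOR_RGB2BGR))
E
python3 - <<'E'
from h import *
for n in("top","side"):
    p,d=vision.capture(n); np.savez(n+"0.npz",p=p,d=d); save(n+"0",p); W=cloud(n,d); print(n,K(n)[3][:3].round(3).tolist())
    for t in("guard","lamp","screwdriver","pliers","wrench"):
        for o in vision.find_in(n,t)[:3]:
            u,v=np.int_(o["uv"]); print(t,u,v,round(o["conf"],2),W[v,u].round(3))
print(r.sense())
E
```

```text
top [[0.019, -0.996, 0.093, 0.357], [-1.0, -0.018, 0.012, 0.068], [-0.01, -0.093, -0.996, 1.534]]
guard 290 235 0.63 [0.507 0.177 0.111]
guard 153 259 0.59 [0.43  0.589 0.078]
guard 397 246 0.45 [ 0.482 -0.14   0.088]
lamp 396 244 0.77 [ 0.488 -0.136  0.092]
screwdriver 343 236 0.73 [0.516 0.018 0.019]
pliers 485 272 0.86 [ 0.413 -0.427  0.002]
wrench 209 281 0.63 [0.368 0.435 0.007]
side [[0.967, -0.097, 0.235, 0.216], [-0.253, -0.452, 0.855, -0.958], [0.023, -0.887, -0.462, 0.649]]
guard 313 242 0.74 [0.495 0.133 0.06 ]
guard 262 194 0.73 [0.427 0.661 0.003]
lamp 338 314 0.64 [ 0.466 -0.205  0.063]
screwdriver 327 280 0.78 [ 0.5   -0.001  0.018]
screwdriver 339 314 0.31 [ 0.469 -0.203  0.062]
pliers 340 421 0.83 [ 0.405 -0.431  0.01 ]
wrench 281 222 0.41 [ 0.455  0.412 -0.002]
{'time_s': 0.6, 'joints': array([ 8.52334187e+01,  2.20395443e+01,  4.52725103e-01, -2.41742950e-03,
       -6.84136902e+01, -1.48150562e+01]), 'joint_velocities': array([-0.02553221,  0.00522827,  0.10629893,  0.02196289, -0.07187133,
        0.06849432]), 'effort': array([ 4.41830225e-04, -3.90212417e+01,  1.87534976e+01,  4.22253460e+00,
        1.53374020e-02, -2.86523095e-05]), 'tcp_pos': array([0.20944849, 0.58882053, 0.404767  ]), 'ee_rot': array([[ 9.42159709e-01, -3.35164261e-01, -3.98360434e-05],
       [-3.35164262e-01, -9.42159709e-01, -5.59991422e-06],
       [-3.56550240e-05,  1.86276316e-05, -9.99999999e-01]]), 'wrist_force': array([0.4504654 , 0.33131078, 0.0482203 ]), 'moment': array([-0.05198068,  0.0080904 ,  0.02956468]), 'gripper_force': 0.0, 'gripper_width': 1.0013637817667351}
```

Run:
```python
from h import *
p=np.load("top0.npz")["p"]
c=cv2.resize(p[195:295,110:450],None,fx=2.35,fy=2.35,interpolation=cv2.INTER_CUBIC)
p2=cv2.resize(p[195:295,250:440],None,fx=4.2,fy=4.2,interpolation=cv2.INTER_CUBIC)[:,:798]
c2=np.zeros((235+p2.shape[0],800,3),np.uint8); c2[:235,:c.shape[1]]=c[:235,:800]; c2[235:,:p2.shape[1]]=p2
save("c1",c2[:600])
```

```text
(no output)
```

View pics/side0.png

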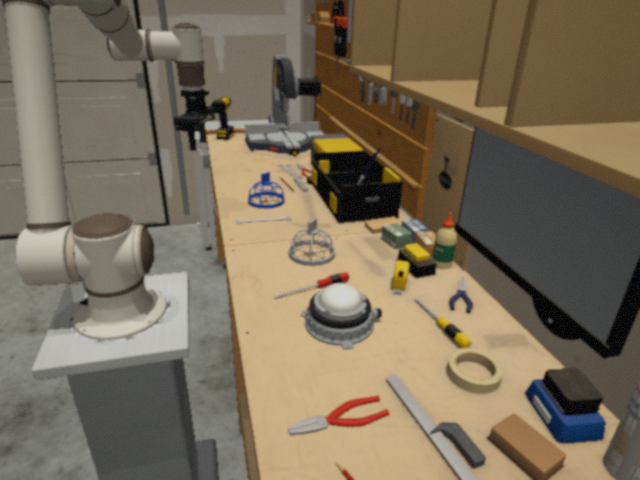

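View pics/c1.png

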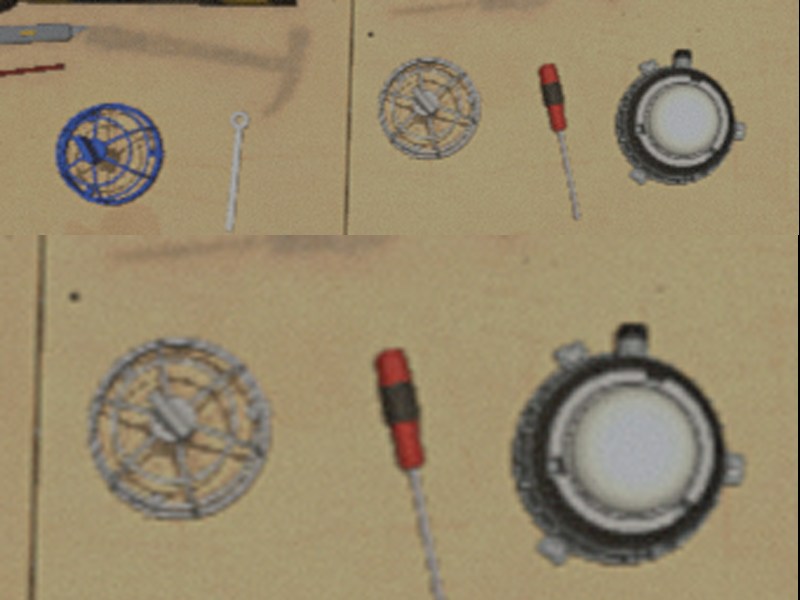

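The grey guard, top (290,235) and side (313,242), fits the description. The one at top (153,259) and side (265,192) is blue, so it is the look-alike. The network's third "guard" at top (397,246) is the lamp, with its plug at about top (400,220). The enlarged crop confirms the grey wires and shows dark gaps in the lamp's ring.

```bash
cat > m.py <<'E'
from h import *
from scipy.optimize import least_squares
def circ(P):
    s=least_squares(lambda q:np.hypot(P[:,0]-q[0],P[:,1]-q[1])-q[2],[*np.median(P,0)[:2],.06],loss="soft_l1",f_scale=.002); return s.x
def proj(n,X):
    f,cx,cy,T=K(n); c=(X-T[:3,3])@T[:3,:3]; return f*c[:,0]/c[:,2]+cx, f*c[:,1]/c[:,2]+cy
def polar(n,p,c,z,r0,r1,h=60):
    th=np.radians(np.arange(0,360,.5)); R=np.linspace(r1,r0,h)
    X=np.stack([c[0]+R[:,None]*np.cos(th),c[1]+R[:,None]*np.sin(th),np.full((h,720),z)],-1).reshape(-1,3)
    u,v=proj(n,X); return cv2.remap(p,u.reshape(h,720).astype(np.float32),v.reshape(h,720).astype(np.float32),cv2.INTER_CUBIC)
E
python3 - <<'E'
from m import *
D=np.load("top0.npz"); W=cloud("top",D["d"]).reshape(-1,3)
def near(x,y,R,z0,z1):
    return W[(np.hypot(W[:,0]-x,W[:,1]-y)<R)&(W[:,2]>z0)&(W[:,2]<z1)]
g=near(.505,.18,.085,.008,.02); cg=circ(g); print("guard rim",cg,len(g))
t=near(cg[0],cg[1],.03,.095,.125); print("tab",t.round(3).tolist())
q=t[:,:2]-t[:,:2].mean(0); w,v=np.linalg.eigh(q.T@q); print("tab c",t.mean(0),"dir",np.degrees(np.arctan2(v[1,1],v[0,1])),np.sqrt(w/len(t)))
l=near(.488,-.136,.075,.057,.070); cl=circ(l); print("hooks",cl,len(l),np.median(l[:,2]))
dm=near(.488,-.136,.06,.066,.1); s=least_squares(lambda q:np.linalg.norm(dm-q[:3],axis=1)-q[3],[.48,-.14,.04,.05],loss="soft_l1",f_scale=.002).x; print("dome",s)
hz=near(.488,-.136,.1,.028,.04); print("housing top",circ(hz),len(hz))
rows=[]
for z,c,a,b in((.064,s,.044,.066),(.036,s,.06,.11),(.012,cg,.045,.08)): rows.append(polar("top",D["p"],c,z,a,b,130)); rows.append(np.full((8,720,3),255,np.uint8))
im=np.vstack(rows)
for k in range(0,720,60): im[:,k]=(255,0,0)
save("pol",im)
ring=polar("top",D["p"],s,.064,.05,.057,12).mean((0,2)); print(ring.reshape(-1,6).mean(1).astype(int).tolist())
E
```

```text
guard rim [0.49938974 0.17630892 0.06511222] 206
tab [[0.516, 0.186, 0.107], [0.512, 0.189, 0.115], [0.512, 0.186, 0.114], [0.512, 0.183, 0.111], [0.509, 0.189, 0.111], [0.509, 0.186, 0.112], [0.51, 0.183, 0.106], [0.51, 0.181, 0.102], [0.507, 0.189, 0.107], [0.506, 0.185, 0.115], [0.506, 0.183, 0.111], [0.506, 0.18, 0.116], [0.507, 0.177, 0.111], [0.504, 0.186, 0.109], [0.504, 0.183, 0.107], [0.504, 0.18, 0.11], [0.504, 0.177, 0.11], [0.504, 0.174, 0.112], [0.501, 0.183, 0.111], [0.5, 0.179, 0.116], [0.5, 0.176, 0.116], [0.501, 0.174, 0.107], [0.501, 0.171, 0.107], [0.498, 0.18, 0.112], [0.498, 0.177, 0.109], [0.498, 0.174, 0.11], [0.498, 0.171, 0.105], [0.498, 0.168, 0.111], [0.495, 0.177, 0.107], [0.495, 0.174, 0.111], [0.495, 0.171, 0.114], [0.495, 0.168, 0.115], [0.495, 0.165, 0.11], [0.492, 0.174, 0.108], [0.492, 0.171, 0.109], [0.492, 0.168, 0.113], [0.492, 0.165, 0.111], [0.492, 0.162, 0.11], [0.489, 0.17, 0.116], [0.489, 0.168, 0.113], [0.489, 0.165, 0.113], [0.489, 0.162, 0.108], [0.486, 0.167, 0.114], [0.486, 0.165, 0.111], [0.486, 0.162, 0.11], [0.483, 0.165, 0.109], [0.4
[... 173 characters left out ...]
73
dome [ 0.48361575 -0.15349735  0.03445496  0.06080932]
housing top [ 0.48616404 -0.15507177  0.07334934] 208
[137, 136, 134, 137, 137, 139, 142, 142, 132, 130, 136, 137, 137, 137, 136, 137, 137, 134, 134, 134, 136, 135, 135, 137, 138, 136, 139, 137, 138, 141, 133, 103, 75, 80, 76, 76, 107, 139, 145, 142, 144, 140, 135, 141, 144, 143, 139, 139, 144, 143, 142, 144, 141, 145, 148, 141, 141, 146, 146, 146, 146, 144, 143, 141, 141, 144, 142, 141, 146, 147, 135, 122, 115, 99, 71, 64, 88, 128, 136, 135, 137, 137, 133, 133, 133, 135, 136, 139, 139, 138, 136, 135, 139, 139, 135, 133, 136, 137, 137, 137, 134, 138, 140, 141, 139, 137, 139, 143, 146, 145, 144, 138, 109, 88, 91, 89, 93, 119, 134, 137]
```

Run:
```python
from m import *
D=np.load("side0.npz")["p"]; a=cv2.resize(D[210:275,280:345],(400,400),interpolation=cv2.INTER_CUBIC); b=cv2.resize(D[275:350,300:375],(400,400),interpolation=cv2.INTER_CUBIC)
im=np.hstack([a,b]); pol=cv2.imread("pics/pol.png")[:,:,::-1][:,:,:]
pol=cv2.resize(pol,(800,200)) if 0 else pol
o=np.zeros((600,800,3),np.uint8); o[:200]=cv2.resize(pol,(800,200)); o[200:]=im; save("combo",o)
```

```text
(no output)
```

View pics/combo.png

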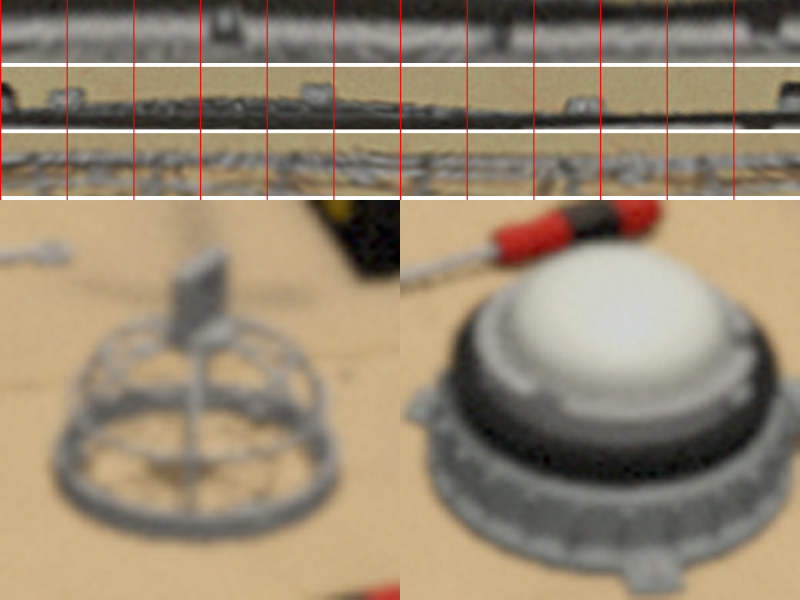

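View pics/pol.png

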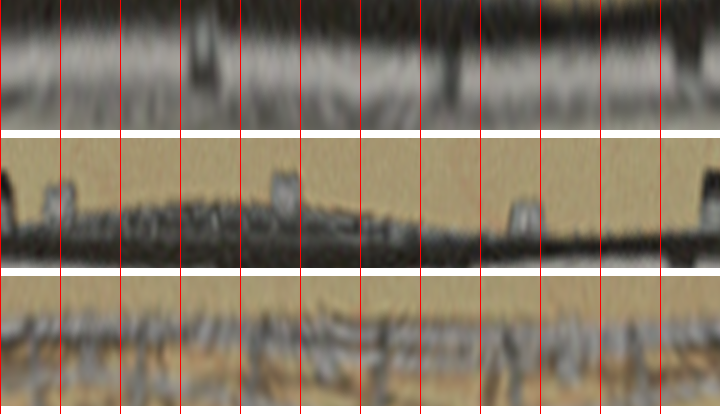

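The lamp's gaps show as dark breaks in the ring, near 102°, 223° and 344° world, so about 103.5° mod 120. The guard's tab lies along 44° or 224°. The lugs decide which, so I'll compare the two cases numerically.

Run:
```python
from m import *
p=np.load("top0.npz")["p"]; q=np.load("side0.npz")["p"]; c=[.4992,.1757]
for nm,z,a,b in(("in",.012,.050,.059),("out",.010,.067,.072),("rim",.016,.062,.068)):
    s=polar("top",p,c,z,a,b,16).astype(float).mean(0); sat=s.max(1)-s.min(1)
    for k,arr in(("lum",s.mean(1)),("sat",sat)):
        print(nm,k,{x:[int(np.take(arr,range(2*(x+e)-8,2*(x+e)+9),mode="wrap").mean()) for e in(0,120,240)] for x in(-16,-8,14,29,44,59,74,89,104)})
th=np.radians(np.arange(170,345,.5)); Z=np.linspace(.022,-.006,28)
X=np.stack([c[0]+.068*np.cos(th)+0*Z[:,None],c[1]+.068*np.sin(th)+0*Z[:,None],Z[:,None]+0*th],-1).reshape(-1,3)
u,v=proj("side",X); im=cv2.remap(q,u.reshape(28,-1).astype(np.float32),v.reshape(28,-1).astype(np.float32),cv2.INTER_CUBIC)
im=cv2.resize(im,(700,112)); 
for x in(224,284): im[-12:,(x-170)*4]=(255,0,0)
Zi=polar("side",q,c,.009,.045,.075,120); Zt=polar("top",p,c,.009,.045,.08,150)
for x in(44,164,284): Zi[:8,2*x]=Zt[:8,2*x]=(255,0,0)
for x in(104,224,344): Zi[:8,2*x]=Zt[:8,2*x]=(0,0,255)
pad=lambda a:np.hstack([a,np.zeros((a.shape[0],720-a.shape[1],3),np.uint8)])
save("lug",np.vstack([pad(im),Zi,Zt]))
```

```text
in lum {-16: [108, 125, 125], -8: [115, 125, 124], 14: [109, 105, 110], 29: [117, 123, 115], 44: [122, 122, 126], 59: [132, 132, 118], 74: [119, 116, 102], 89: [144, 124, 109], 104: [125, 125, 108]}
in sat {-16: [40, 47, 31], -8: [38, 49, 30], 14: [22, 41, 21], 29: [31, 41, 33], 44: [17, 13, 10], 59: [34, 37, 42], 74: [30, 27, 38], 89: [42, 28, 43], 104: [47, 31, 40]}
out lum {-16: [134, 127, 132], -8: [127, 126, 135], 14: [116, 112, 135], 29: [127, 123, 137], 44: [125, 122, 133], 59: [129, 126, 140], 74: [118, 124, 134], 89: [130, 131, 136], 104: [127, 132, 134]}
out sat {-16: [38, 27, 49], -8: [34, 28, 50], 14: [26, 32, 48], 29: [22, 39, 49], 44: [16, 35, 40], 59: [21, 50, 51], 74: [22, 46, 48], 89: [26, 46, 43], 104: [27, 49, 38]}
rim lum {-16: [128, 123, 123], -8: [117, 119, 122], 14: [95, 98, 109], 29: [108, 102, 127], 44: [108, 110, 134], 59: [106, 114, 135], 74: [107, 98, 117], 89: [109, 119, 132], 104: [123, 123, 128]}
rim sat {-16: [11, 9, 17], -8: [8, 9, 19], 14: [11, 7, 18], 29: [10, 8, 20], 44: [6, 10, 13], 59: [9, 14, 19], 74: [8, 12, 17], 89: [14, 15, 12], 104: [9, 17, 11]}
```

View pics/lug.png

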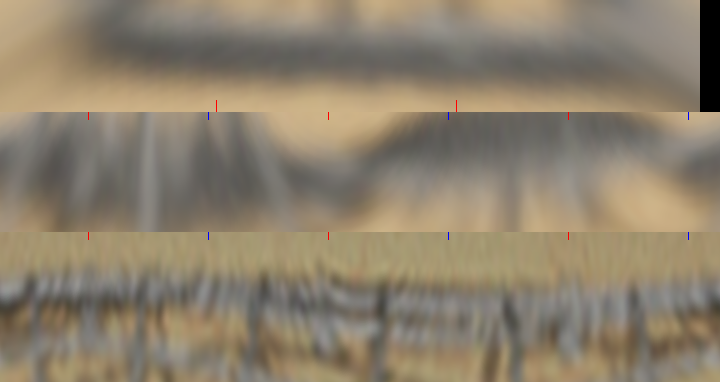

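Grey lugs show inside the rim at 44°, 164° and 284°, where saturation is 10–17 against 30 or more elsewhere. The guard's yaw is therefore 44°. I'll set the tool's y at 134° and approach.

```bash
cat > to.py <<'E'
import sys; from h import *
# remaining shift (mm) and turn (deg) in tool axes to TCP x y z with tool-y yaw
x,y,z,yaw=map(float,sys.argv[1:5]); s=r.sense(); R=s["ee_rot"]
d=R.T@(np.array([x,y,z])-s["tcp_pos"])*1000; c=np.degrees(np.arctan2(R[1,1],R[0,1]))
print("t",round(s["time_s"],2),"tcp",s["tcp_pos"].round(4),"yaw",c.round(2),"j6",s["joints"][5].round(1),"F",s["wrist_force"].round(1),"M",s["moment"].round(2),"grip",round(s["gripper_width"],3))
print("shift",d.round(1),"turn z",round(-((yaw-c+180)%360-180),2),"tilt",np.degrees(np.arccos(-R[2,2])).round(2))
E
python3 -m creep '[[1,240,170,0,0,0,57],[1,240,170,0,0,0,57],[1,240,170,0,0,0,57],[1,240,170,0,0,0,57],[1,240,170,0,0,0,57],[1,240,170,0,0,0,57],[1,240,170,0,0,0,57],[1,240,170,0,0,0,57]]'
python3 to.py 0.499 0.1755 0.324 134
```

```text
time_s: 1.27
tcp_pos: [0.3807, 0.3435, 0.4051]
ee_rot: [[0.221, -0.975, -0.0], [-0.975, -0.221, -0.001], [0.001, 0.0, -1.0]]
wrist_force: [-0.6, -0.0, -0.1]
gripper_width: 0.998
gripper_force: 0.0
t 1.27 tcp [0.3807 0.3435 0.4051] yaw -167.26 j6 -47.5 F [-0.6 -0.  -0.1] M [ 0.17 -0.    0.  ] grip 0.998
shift [189.9 -78.4  81.3] turn z 58.74 tilt 0.07
```

```bash
python3 -m creep '[[1,190,-78,30,0,0,57],[1,190,-78,30,0,0,57],[1,190,-78,81,0,0,58.7],[1,190,-78,81,0,0,58.7],[1,190,-78,81,0,0,58.7],[1,190,-78,81,0,0,58.7],[1,190,-78,81,0,0,58.7],[1,190,-78,81,0,0,58.7]]' >/dev/null
python3 to.py 0.499 0.1755 0.264 134
python3 - <<'E'
from m import *
p,d=vision.capture("side"); W=cloud("side",d)
v,u=np.mgrid[:480,:640]
# tab seen from the side: points around guard axis, z .082-.114
m=(np.hypot(W[...,0]-.499,W[...,1]-.1755)<.03)&(W[...,2]>.084)&(W[...,2]<.112)
t=W[m]; print(len(t),t.mean(0).round(4),t.max(0).round(3))
save("appr",cv2.resize(p[150:270,240:400],(800,600),interpolation=cv2.INTER_CUBIC))
E
```

```text
t 1.93 tcp [0.4991 0.1802 0.3228] yaw 135.61 j6 -81.8 F [-0.2  0.3  0.9] M [ 0.05 -0.16  0.01] grip 1.002
shift [ 3.3 -3.2 58.8] turn z 1.61 tilt 0.12
98 [0.4995 0.1696 0.0984] [0.517 0.187 0.111]
```

View pics/appr.png

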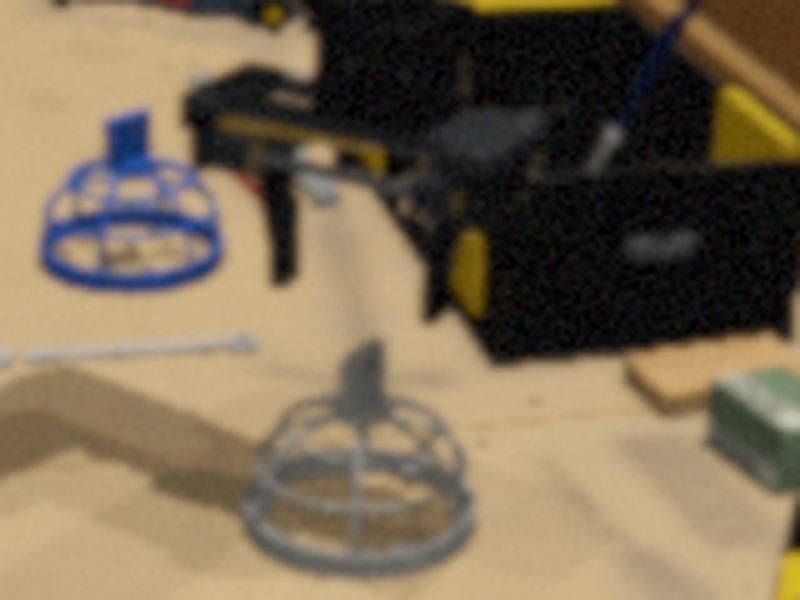

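The picture shows the open fingers (about (285,230) and (430,260)) above and astride the grey tab at (360,380). I'll go down and close.

```bash
python3 -m creep '[[1,0,0,30,0,0,0],[1,0,0,60,0,0,0],[1,0,0,60,0,0,0],[1,0,0,60,0,0,0],[1,0,0,60,0,0,0]]' >/dev/null
python3 to.py 0.499 0.1755 0.264 134
python3 -m creep '[[-1,0,0,0,0,0,0],[-1,0,0,0,0,0,0],[-1,0,0,0,0,0,0],[-1,0,0,0,0,0,0],[-1,0,0,0,0,0,0],[-1,0,0,0,0,0,0],[-1,0,0,0,0,0,0],[-1,0,0,0,0,0,0]]'
python3 -m creep '[[-1,0,0,-10,0,0,0],[-1,0,0,-60,0,0,0],[-1,0,0,-120,0,0,0],[-1,0,0,-120,0,0,0],[-1,0,0,-120,0,0,0],[-1,0,0,-120,0,0,0]]'
python3 to.py 0.484 -0.1535 0.384 193.7
```

```text
t 2.4 tcp [0.4992 0.1821 0.2652] yaw 136.24 j6 -81.4 F [ 0.4  0.9 -0.5] M [ 0.08 -0.13 -0.05] grip 1.003
shift [ 4.9 -4.4  1.2] turn z 2.24 tilt 0.13
time_s: 3.07
tcp_pos: [0.4985, 0.1815, 0.2637]
ee_rot: [[-0.693, -0.721, -0.0], [-0.721, 0.693, -0.0], [0.0, 0.0, -1.0]]
wrist_force: [0.2, -0.0, -0.6]
gripper_width: 0.478
gripper_force: 0.0
time_s: 3.57
tcp_pos: [0.4985, 0.1815, 0.3864]
ee_rot: [[-0.693, -0.721, 0.004], [-0.721, 0.693, 0.003], [-0.005, -0.001, -1.0]]
wrist_force: [0.0, 0.3, -1.2]
gripper_width: 0.044
gripper_force: 0.0
t 3.57 tcp [0.4985 0.1815 0.3864] yaw 136.12 j6 -81.4 F [ 0.   0.3 -1.2] M [ 0.08 -0.11  0.03] grip 0.044
shift [ 251.6 -221.7    1.3] turn z -57.58 tilt 0.31
```

I lifted before the slow fingers had closed. I'll reopen, centre the tool and check that the guard hasn't moved.

```bash
python3 -m creep '[[1,4,-4,60,0,0,2.1],[1,4,-4,60,0,0,2.1],[1,4,-4,60,0,0,2.1],[1,4,-4,60,0,0,2.1],[1,4,-4,60,0,0,2.1],[1,4,-4,60,0,0,2.1],[1,4,-4,60,0,0,2.1],[1,4,-4,60,0,0,2.1]]' >/dev/null
python3 - <<'E'
from m import *
p,d=vision.capture("side"); W=cloud("side",d); q=np.load("side0.npz"); W0=cloud("side",q["d"])
for w in(W0,W):
    m=(np.hypot(w[...,0]-.499,w[...,1]-.1755)<.03)&(w[...,2]>.084)&(w[...,2]<.112); print(m.sum(),w[m].mean(0).round(4))
print(np.abs(p[215:270,285:340].astype(int)-q["p"][215:270,285:340]).mean())
E
python3 to.py 0.499 0.1755 0.264 134
```

```text
96 [0.4992 0.1691 0.0995]
96 [0.4994 0.1692 0.0996]
15.234490358126722
t 4.28 tcp [0.4988 0.176  0.3246] yaw 134.03 j6 -83.0 F [-0.1  0.  -0.1] M [ 0.08 -0.15 -0.02] grip 0.614
shift [ 0.3 -0.5 60.6] turn z 0.03 tilt 0.1
```

```bash
python3 -m creep '[[0.6,0,0,30,0,0,0],[0.6,0,0,60,0,0,0],[0.6,0,0,60,0,0,0],[0.6,0,0,60,0,0,0],[-1,0,0,60,0,0,0],[-1,0,0,60,0,0,0],[-1,0,0,60,0,0,0],[-1,0,0,60,0,0,0]]' >/dev/null
python3 -m creep '[[-1,0,0,0,0,0,0],[-1,0,0,0,0,0,0],[-1,0,0,0,0,0,0],[-1,0,0,0,0,0,0],[-1,0,0,0,0,0,0],[-1,0,0,0,0,0,0],[-1,0,0,0,0,0,0],[-1,0,0,0,0,0,0]]'
python3 -m creep '[[-1,0,0,0,0,0,0],[-1,0,0,0,0,0,0],[-1,0,0,0,0,0,0],[-1,0,0,0,0,0,0]]'
python3 to.py 0.499 0.1755 0.264 134
```

```text
time_s: 5.62
tcp_pos: [0.4987, 0.1758, 0.2637]
ee_rot: [[-0.719, -0.695, 0.0], [-0.695, 0.719, -0.0], [0.0, -0.0, -1.0]]
wrist_force: [0.9, -0.5, 0.4]
gripper_width: 0.114
gripper_force: 30.0
time_s: 5.95
tcp_pos: [0.4987, 0.1759, 0.2637]
ee_rot: [[-0.719, -0.695, 0.0], [-0.695, 0.719, -0.0], [0.0, -0.0, -1.0]]
wrist_force: [-0.6, -0.2, -0.9]
gripper_width: 0.11
gripper_force: 30.0
t 5.95 tcp [0.4987 0.1759 0.2637] yaw 134.02 j6 -83.0 F [-0.6 -0.2 -0.9] M [-0.03 -0.24 -0.02] grip 0.11
shift [ 0.  -0.5 -0.3] turn z 0.02 tilt 0.0
```

```bash
python3 -m creep '[[-1,0,0,-20,0,0,0],[-1,0,0,-60,0,0,0],[-1,0,0,-100,0,0,0],[-1,0,0,-125,0,0,0],[-1,0,0,-125,0,0,0]]' >/dev/null
python3 -m creep '[[-1,20,-19,0,0,0,-7],[-1,50,-47,0,0,0,-14],[-1,80,-76,0,0,0,-21],[-1,110,-104,0,0,0,-28],[-1,140,-132,0,0,0,-35],[-1,170,-161,0,0,0,-42],[-1,200,-189,0,0,0,-49],[-1,230,-218,0,0,0,-56]]' >/dev/null
python3 -m creep '[[-1,0,0,0,0,0,0],[-1,0,0,0,0,0,0],[-1,0,0,0,0,0,0],[-1,0,0,0,0,0,0]]' 
python3 to.py 0.484 -0.1535 0.380 193.7
```

```text
time_s: 7.37
tcp_pos: [0.4862, -0.1111, 0.3882]
ee_rot: [[0.1, -0.995, -0.001], [-0.995, -0.1, 0.0], [-0.0, 0.001, -1.0]]
wrist_force: [0.5, 0.7, -1.9]
gripper_width: 0.113
gripper_force: 30.0
t 7.37 tcp [ 0.4862 -0.1111  0.3882] yaw -174.26 j6 -0.1 F [ 0.5  0.7 -1.9] M [ 0.08 -0.02 -0.  ] grip 0.113
shift [42.   6.4  8.2] turn z -7.96 tilt 0.06
```

```bash
python3 -m creep '[[-1,20,3,4,0,0,-4],[-1,42,6,8,0,0,-8],[-1,42,6,8,0,0,-8],[-1,42,6,8,0,0,-8],[-1,42,6,8,0,0,-8],[-1,42,6,8,0,0,-8]]' >/dev/null
python3 to.py 0.484 -0.1535 0.340 193.7
python3 - <<'E'
from m import *
p,d=vision.capture("side"); t,td=vision.capture("top"); s=r.sense()["tcp_pos"]; gz=s[2]-.2637
for n,D in(("side",d),("top",td)):
    W=cloud(n,D).reshape(-1,3); m=(np.hypot(W[:,0]-s[0],W[:,1]-s[1])<.085)&(np.hypot(W[:,0]-s[0],W[:,1]-s[1])>.055)&(W[:,2]>gz-.002)&(W[:,2]<gz+.018)
    print(n,m.sum(),circ(W[m]) if m.sum()>10 else 0, s)
a=cv2.resize(p[225:365,270:420],(430,400),interpolation=cv2.INTER_CUBIC); b=cv2.resize(t[190:300,345:445],(364,400),interpolation=cv2.INTER_CUBIC)
save("over",np.hstack([a,b]))
E
```

```text
t 7.87 tcp [ 0.4846 -0.1532  0.3809] yaw -166.22 j6 13.0 F [ 0.2 -0.6 -1.2] M [ 0.03 -0.03  0.02] grip 0.117
shift [ 0.1  0.7 40.9] turn z 0.08 tilt 0.02
side 816 [ 0.48352403 -0.15561626  0.06487936] [ 0.48460646 -0.1533931   0.3809537 ]
top 100 [ 0.48225099 -0.15131242  0.06480666] [ 0.48460646 -0.1533931   0.3809537 ]
```

View pics/over.png

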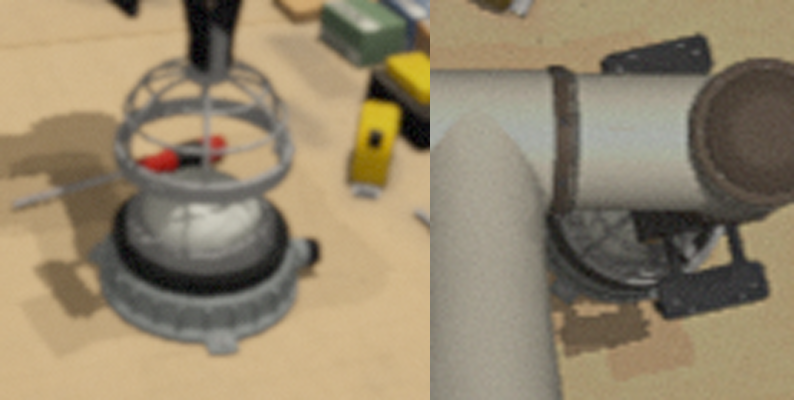

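The guard hangs level and centred over the dome: in the side crop its rim is at (205,155) and the dome at (205,220). I'll lower it to just above the hook tops and then feel.

```bash
python3 -m creep '[[-1,0,0,15,0,0,0],[-1,0,0,30,0,0,0],[-1,0,0,45,0,0,0],[-1,0,0,54,0,0,0],[-1,0,0,54,0,0,0],[-1,0,0,54,0,0,0]]' >/dev/null
python3 to.py 0.484 -0.1535 0.3157 193.7
python3 -m creep '[[-1,0,0,2,0,0,0],[-1,0,0,4,0,0,0],[-1,0,0,6,0,0,0],[-1,0,0,7,0,0,0],[-1,0,0,7,0,0,0]]' >/dev/null
python3 to.py 0.484 -0.1535 0.3157 193.7
```

```text
t 8.47 tcp [ 0.4847 -0.154   0.3268] yaw -166.24 j6 13.1 F [-0.8  0.8 -0.9] M [ 0.05 -0.06  0.02] grip 0.112
shift [-0.7  0.5 11.1] turn z 0.06 tilt 0.03
t 8.88 tcp [ 0.4844 -0.1542  0.3197] yaw -166.29 j6 13.1 F [ 0.3 -0.5 -2.4] M [ 0.17 -0.07  0.01] grip 0.111
shift [-0.8  0.2  4. ] turn z 0.01 tilt 0.0
```

```bash
python3 -m creep '[[-1,0,0,1,0,0,0],[-1,0,0,2,0,0,0],[-1,0,0,3,0,0,0],[-1,0,0,4,0,0,0],[-1,0,0,4,0,0,0]]' >/dev/null
python3 to.py 0.484 -0.1535 0.3157 193.7
python3 -m creep '[[-1,0,0,1,0,0,0],[-1,0,0,2,0,0,0],[-1,0,0,3,0,0,0],[-1,0,0,3,0,0,0]]' >/dev/null
python3 to.py 0.484 -0.1535 0.3067 193.7
```

```text
t 9.3 tcp [ 0.4846 -0.1543  0.316 ] yaw -166.27 j6 13.1 F [-0.5 -0.2  0.5] M [0.06 0.13 0.04] grip 0.113
shift [-0.9  0.4  0.3] turn z 0.03 tilt 0.02
t 9.63 tcp [ 0.4846 -0.1544  0.313 ] yaw -166.27 j6 13.1 F [ 0.3 -1.8  2.4] M [-0.11  0.16  0.03] grip 0.112
shift [-1.   0.4  6.3] turn z 0.03 tilt 0.04
```

The lugs went straight into the gaps, and the force rise matches the spring seat. Now I'll press to guard z of about 43 mm.

```bash
python3 -m creep '[[-1,0,0,1.5,0,0,0],[-1,0,0,3,0,0,0],[-1,0,0,4.5,0,0,0],[-1,0,0,6,0,0,0],[-1,0,0,6.3,0,0,0],[-1,0,0,6.3,0,0,0]]' >/dev/null
python3 to.py 0.484 -0.1535 0.3067 159.7
```

```text
t 10.13 tcp [ 0.4847 -0.1544  0.3069] yaw -166.26 j6 13.1 F [-1.1 -2.3  5.9] M [-0.24  0.41  0.05] grip 0.112
shift [-1.   0.4  0.2] turn z 34.04 tilt 0.05
```

Force is 5.9 N as expected. Now I'll turn clockwise (+z of the tool) in stages, watching the moment.

```bash
python3 -m creep '[[-1,0,0,0,0,0,3],[-1,0,0,0,0,0,6],[-1,0,0,0,0,0,9],[-1,0,0,0,0,0,12],[-1,0,0,0,0,0,12]]' >/dev/null
python3 to.py 0.484 -0.1535 0.3067 159.7
python3 -m creep '[[-1,0,0,0,0,0,3],[-1,0,0,0,0,0,6],[-1,0,0,0,0,0,9],[-1,0,0,0,0,0,12],[-1,0,0,0,0,0,14],[-1,0,0,0,0,0,14]]' >/dev/null
python3 to.py 0.484 -0.1535 0.3067 159.7
```

```text
t 10.55 tcp [ 0.485  -0.1541  0.3071] yaw -178.33 j6 1.0 F [-0.5 -0.1  5.9] M [0.27 0.15 0.13] grip 0.112
shift [-0.6  0.9  0.4] turn z 21.97 tilt 0.12
t 11.05 tcp [ 0.4851 -0.154   0.3072] yaw 167.71 j6 -13.0 F [ 0.1 -0.6  5.7] M [0.39 0.08 0.15] grip 0.112
shift [-0.3  1.2  0.5] turn z 8.01 tilt 0.15
```

```bash
for i in 1; do python3 -m creep '[[-1,0,0,0,0,0,2],[-1,0,0,0,0,0,4],[-1,0,0,0,0,0,4],[-1,0,0,0,0,0,4]]' >/dev/null; python3 to.py 0.484 -0.1535 0.3067 159.7; python3 -m creep '[[-1,0,0,0,0,0,1],[-1,0,0,0,0,0,2],[-1,0,0,0,0,0,2],[-1,0,0,0,0,0,2]]' >/dev/null;  python3 to.py 0.484 -0.1535 0.3067 159.7; done
```

```text
t 11.38 tcp [ 0.4851 -0.154   0.3072] yaw 163.76 j6 -16.9 F [-0.5 -0.6  6.5] M [0.3  0.02 0.14] grip 0.117
shift [-0.2  1.2  0.5] turn z 4.06 tilt 0.16
t 11.72 tcp [ 0.4851 -0.154   0.3072] yaw 161.77 j6 -18.9 F [-0.5 -0.6  5.9] M [ 0.34 -0.01  0.18] grip 0.113
shift [-0.2  1.2  0.5] turn z 2.07 tilt 0.16
```

```bash
python3 -m creep '[[-1,0,0,0,0,0,1],[-1,0,0,0,0,0,1.5],[-1,0,0,0,0,0,1.5],[-1,0,0,0,0,0,1.5]]' >/dev/null; python3 to.py 0.484 -0.1535 0.3067 159.7
```

```text
t 12.05 tcp [ 0.4851 -0.154   0.3072] yaw 160.28 j6 -20.4 F [-0.3 -0.2  6.6] M [ 0.39 -0.04  0.2 ] grip 0.116
shift [-0.1  1.2  0.5] turn z 0.58 tilt 0.16
```

```bash
python3 -m creep '[[-1,0,0,0,0,0,1],[-1,0,0,0,0,0,1.5],[-1,0,0,0,0,0,1.5],[-1,0,0,0,0,0,1.5]]' >/dev/null; python3 to.py 0.484 -0.1535 0.3067 159.7;python3 -m creep '[[-1,0,0,0,0,0,1],[-1,0,0,0,0,0,1.5],[-1,0,0,0,0,0,1.5],[-1,0,0,0,0,0,1.5]]' >/dev/null; python3 to.py 0.484 -0.1535 0.3067 159.7
```

```text
t 12.38 tcp [ 0.4851 -0.154   0.3072] yaw 158.84 j6 -21.9 F [-0.2  0.1  5.9] M [0.27 0.03 0.47] grip 0.113
shift [-0.1  1.2  0.5] turn z -0.86 tilt 0.15
t 12.72 tcp [ 0.4851 -0.154   0.3072] yaw 157.39 j6 -23.3 F [-0.5 -0.1  4.4] M [0.22 0.05 0.6 ] grip 0.115
shift [-0.   1.2  0.5] turn z -2.31 tilt 0.14
```

The stop is felt (moment 0.2 → 0.6 N·m, about 35° turned). I'll back off 2.5° towards mid-notch and let it rise to guard z = 48 mm.

```bash
python3 -m creep '[[-1,0,0,0,0,0,-1.5],[-1,0,0,0,0,0,-2.5],[-1,0,0,0,0,0,-2.5]]' >/dev/null; python3 to.py 0.484 -0.1535 0.3117 159.7
python3 -m creep '[[-1,0,0,-1,0,0,0],[-1,0,0,-2,0,0,0],[-1,0,0,-3,0,0,0],[-1,0,0,-4,0,0,0],[-1,0,0,-4,0,0,0]]' >/dev/null; python3 to.py 0.484 -0.1535 0.3117 159.7
python3 -m creep '[[-1,0,0,-0.5,0,0,0],[-1,0,0,-1,0,0,0],[-1,0,0,-1,0,0,0]]' >/dev/null; python3 to.py 0.484 -0.1535 0.3117 159.7
```

```text
t 12.97 tcp [ 0.4851 -0.154   0.3072] yaw 159.78 j6 -20.9 F [ 0.1 -0.7  6.2] M [0.27 0.01 0.05] grip 0.112
shift [-0.1  1.2 -4.5] turn z 0.08 tilt 0.16
t 13.38 tcp [ 0.4849 -0.1541  0.3108] yaw 159.73 j6 -20.9 F [2.2 0.7 3.2] M [ 0.33 -0.78  0.1 ] grip 0.111
shift [-0.3  1.1 -0.9] turn z 0.03 tilt 0.12
t 13.63 tcp [ 0.4846 -0.1542  0.3116] yaw 159.72 j6 -20.9 F [ 1.  -0.7  3.6] M [ 0.25 -0.82 -0.03] grip 0.112
shift [-0.5  0.8 -0.1] turn z 0.02 tilt 0.04
```

```bash
python3 -m creep '[[-1,0,0,-0.5,0,0,0],[-1,0,0,-1,0,0,0],[-1,0,0,-1,0,0,0]]' >/dev/null; python3 to.py 0.484 -0.1535 0.3117 159.7
python3 -m creep '[[-1,0,0,0,0,0,-1],[-1,0,0,0,0,0,-2],[-1,0,0,0,0,0,-2]]' >/dev/null; python3 to.py 0.484 -0.1535 0.3117 159.7
```

```text
t 13.88 tcp [ 0.4846 -0.1543  0.3117] yaw 159.7 j6 -20.9 F [ 4.4 -2.1 -3.3] M [-0.17 -1.56 -0.01] grip 0.111
shift [-0.5  0.8  0. ] turn z -0.0 tilt 0.02
t 14.13 tcp [ 0.4839 -0.1542  0.3118] yaw 161.72 j6 -18.9 F [ 4.2 -0.5 -3.2] M [ 0.16 -1.08 -0.19] grip 0.11
shift [-0.7  0.2  0.1] turn z 2.02 tilt 0.12
```

The ceiling holds: pulling up 1 mm gave no rise and the force dropped 6.5 N. I'll return to the relaxed pose, release, and back away.

```bash
python3 -m creep '[[-1,0,0,0.5,0,0,1],[-1,0,0,1,0,0,1.5],[-1,0,0,1,0,0,1.5],[-1,0,0,1,0,0,1.5]]' >/dev/null; python3 to.py 0.484 -0.1535 0.3117 159.7
python3 -m creep '[[0.6,0,0,0,0,0,0],[0.6,0,0,0,0,0,0],[0.6,0,0,0,0,0,0],[0.6,0,0,0,0,0,0],[0.6,0,0,0,0,0,0],[0.6,0,0,0,0,0,0],[0.6,0,0,0,0,0,0],[0.6,0,0,0,0,0,0]]'
python3 to.py 0.484 -0.1535 0.3117 159.7
```

```text
t 14.47 tcp [ 0.484  -0.1541  0.3116] yaw 160.23 j6 -20.4 F [-1.2  0.4  2.3] M [0.62 0.08 0.12] grip 0.111
shift [-0.6  0.2 -0.1] turn z 0.53 tilt 0.09
time_s: 15.13
tcp_pos: [0.4845, -0.1542, 0.3114]
ee_rot: [[-0.338, -0.941, -0.0], [-0.941, 0.338, -0.0], [0.0, 0.0, -1.0]]
wrist_force: [1.2, -0.2, -1.1]
gripper_width: 0.639
gripper_force: 0.0
t 15.13 tcp [ 0.4845 -0.1542  0.3114] yaw 160.22 j6 -20.4 F [ 1.2 -0.2 -1.1] M [ 0.12 -0.06 -0.  ] grip 0.639
shift [-0.5  0.7 -0.3] turn z 0.52 tilt 0.01
```

```bash
python3 -m creep '[[0.6,0,0,-30,0,0,0],[0.6,0,0,-70,0,0,0],[0.6,0,0,-110,0,0,0],[0.6,-30,27,-130,0,0,0],[0.6,-60,54,-130,0,0,0],[0.6,-90,81,-130,0,0,0],[0.6,-120,108,-130,0,0,0],[0.6,-150,135,-130,0,0,0]]'
python3 -m creep '[[0.6,-30,20,0,0,0,0],[0.6,-60,40,0,0,0,0],[0.6,-90,60,0,0,0,0],[0.6,-120,60,0,0,0,0],[0.6,-120,60,0,0,0,0],[0.6,-120,60,0,0,0,0]]' >/dev/null
python3 - <<'E'
from m import *
p,d=vision.capture("side"); t,td=vision.capture("top")
W=cloud("top",td).reshape(-1,3); c=[.484,-.154]
ra=np.hypot(W[:,0]-c[0],W[:,1]-c[1]); tab=W[(ra<.03)&(W[:,2]>.14)]; rim=W[(ra>.058)&(ra<.08)&(W[:,2]>.055)&(W[:,2]<.075)]
print("tab top z",np.median(tab[:,2]) if len(tab) else None,len(tab)); print("rim",circ(rim),np.median(rim[:,2]))
A=np.c_[rim[:,:2]-c,np.ones(len(rim))]; print("plane",np.linalg.lstsq(A,rim[:,2],rcond=None)[0].round(4))
q=tab[:,:2]-tab[:,:2].mean(0); w,v=np.linalg.eigh(q.T@q); print("tab yaw",np.degrees(np.arctan2(v[1,1],v[0,1]))%180)
a=cv2.resize(p[225:365,270:420],(430,400),interpolation=cv2.INTER_CUBIC); b=cv2.resize(t[190:300,345:445],(364,400),interpolation=cv2.INTER_CUBIC)
save("end",np.hstack([a,b]))
E
```

```text
time_s: 15.8
tcp_pos: [0.4069, 0.0337, 0.4418]
ee_rot: [[-0.339, -0.941, 0.001], [-0.941, 0.339, 0.001], [-0.001, -0.001, -1.0]]
wrist_force: [0.8, 0.6, 0.1]
gripper_width: 0.798
gripper_force: 0.0
tab top z 0.15843838501486673 60
rim [ 0.48237608 -0.15186756  0.06477338] 0.0626142053073655
plane [-0.0037  0.0057  0.0626]
tab yaw 70.40562004789216
```

View pics/end.png

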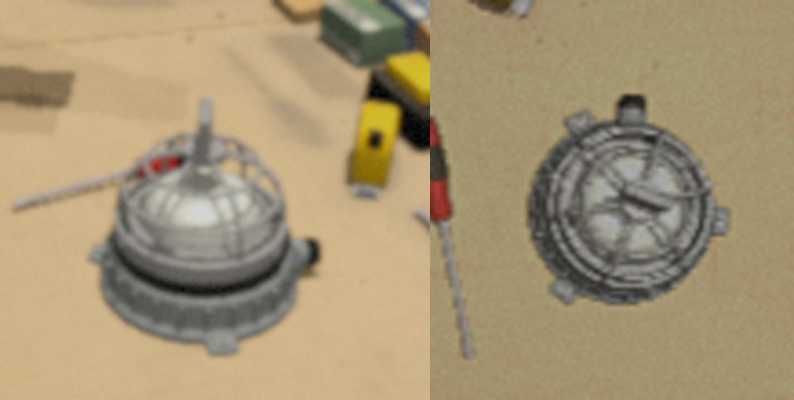

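The guard sits level on the lamp. The tab top is at 158 mm (160 expected) and the tilt is under 0.5°. The tools are where they were and the arm is clear.

```bash
python3 -c "
from station import r; print(r.finish_job())"
```

```text
the job is handed in; nothing more can be done
None
```

The wire guard is back on the lamp with its lugs locked in the notches; I let go, the tools were left alone, and the job is handed in.

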